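Reset the tripped starter with the push tool and hang the tool back

TASK

Take the hooked push tool from the flat bar and use its thin shaft to press the small reset button at the bottom of the hole in the sloping console: gently, fully down, kept down for about a second, then let it come back up. Then hang the tool over the bar again, hook on one side and shaft on the other, and let go. Leave the other console controls and everything else on the bench as they are.

Things in the scene. Friction and masses are not known exactly. Their poses are not given: they have to be found in the camera images.
- push_tool: Push tool, 0.1-0.19 kg, starts hanging over the bar. Origin: mid underside of its steel cross-piece (36 x 14 x 8 mm), which rests on the bar; x across, y along the bar, z up. At x = -13 mm: black handle above (z 8 to 53 mm; 14 mm in x, 22 in y), 7 mm round-ended shaft below to z = -95. At x = +13 mm: hook leg (8 x 14 mm) down to z = -30. The bar fits the 18 mm gap (x -9 to 9 mm).
- tool_grip (a point): Middle of the push tool's handle: on the shaft axis, 31 mm above the cross-piece's underside. Axes as the tool's.
- tool_tip (a point): Lower end of the push tool's shaft, on its axis, 126 mm below tool_grip. Axes as the tool's.
- bar_stand: Fixed stand: a flat horizontal bar 10 mm wide (x) and 10 mm thick, 200 mm long along the stand's y, its top 140 mm above the bench, on two posts at y = -100 and +100 mm (12 mm thick in y); 12 mm base plate 90 x 220 mm. Origin: centre of the base's underside on the bench.
- bar_top (a point): Middle of the bar's top face, y along the bar.
- reset_module: One of three grey wedge blocks on the console (120 deep, 64 wide, 66 mm pitch; order varies): the one with a round 13 mm hole (thin black rim) in mid-face, a small amber lens above it, no other control. Origin: centre of underside; x to its high rear, y along the row. The face slopes 30 degrees, low at -x; its outward normal is (-0.5, 0, 0.866) in this frame.
- reset_mouth (a point): Centre of the hole's mouth on the sloping face, 85 mm above the module's underside; axes as the module's (not tilted). The hole runs 14 mm straight in, square to the face; the button's top lies below it, 15 to 27.2 mm under the face along the normal, different each time and not tracked: feel for it.
- reset_button (a joint): Travel of the white reset button along the hole, 0 (up) to 0.006 m (fully down); it springs back. It takes about 2 N to start it and 6.3 N fully down, then it is on a hard stop. Wanted: at least 0.0048.
- start_button (a joint): Proud white button 24 mm wide, 12 mm high, on another module; 0 up, 0.006 m down. Leave alone.
- dial_end (a point): End of the bar grip (24 x 7 mm, 18 mm proud of the face) of the black dial on the third module, 12 mm from the dial's axis at mid-face. It may stand at any angle. Leave alone.
- console: Fixed console base plate 150 x 215 x 12 mm under the three modules; origin at the centre of its underside on the bench; modules stand on it 66 mm apart along its y.
- saddle_plate: Plain steel inverted U (34 x 26 mm, legs 55 mm) hanging over the same bar, 65 to 85 mm along it from the push tool; origin under its top web on the bar. Leave alone.
- screwdriver: Screwdriver lying at the right. Bystander.
- spanner: Spanner lying at the left. Bystander.
- tape_roll: Cardboard roll, 90 mm across, 25 mm high, lying flat behind the task's things. Bystander.
- spray_can: Can 60 mm wide, 150 mm high, standing to the left. Bystander.
- parts_bin: Open blue bin 140 x 100 x 60 mm, to the right. Bystander.
- mug: White mug, to the left. Bystander.

How it is judged:
By the outcome, as a careful person would: the job done as asked, in the order asked, and still so for the second after the job is handed in, with the robot touching nothing.
It also fails if it takes over 53 s, if anything falls off the work surface, if the arm or the gripper's body presses on something with over 40 N, if the wrist force passes 120 N, or if a joint passes its speed limit or range.

ROBOT

A 7-joint arm with a two-finger parallel gripper is mounted at the origin on the work surface. World frame = base frame: x ahead of the robot, y to its left, z up, the work surface at z = 0. Lengths are in m, angles in rad, forces in N, time in s.
With the tool pointing down it reaches from about 0.425 to 0.925 m from the base axis. Payload 6.8 kg.
Tool frame: the origin (TCP) lies on the front face of the gripper's body, between the roots of the fingers; the fingertips stand 73 mm ahead of it and the grasp point (between the pads) lies 54 mm ahead of it (env.nose_length is the distance from the TCP to the fingertips, in m); z points along the fingers, y is the direction in which the jaws open and shut (so a half turn about z gives the same grasp; the last joint's range is limited). The gripper opens to 85 mm and grips with 20 to 120 N. Pads are 22 mm wide; open, the fingers measure 114 mm over their backs; the gripper's body (76 mm by 85 mm) begins 54 mm behind the grasp point. The pads swing forward as they close: fully open they stand 13 mm farther back than shut.
Start: joints at [-0.108, 0.477, 0.022, 1.555, -0.011, 1.109, -0.083], TCP at [0.675, 0, 0.304] pointing down, gripper open.
Joint ranges: [-2.96, 2.96], [-0.34, 2.1], [-1.41, 1.46], [0.24, 2.44], [-1.37, 4.51], [0.17, 1.92], [-2.96, 2.96]. Speed limits (rad/s): [2.39, 2.39, 3.14, 3.14, 3.14, 3.14, 3.14].

INTERFACE

Orientations are given as a unit quaternion [w, x, y, z].
In Python, from cell import env, kin, camera, calibration, job gives the robot as it stands. The module is installed in compiled form; this text tells all that it offers. Calls block until the motion is done:
- env.reach(position, orientation): joint-space move of the TCP to a pose.
- env.movel(position, velocity=0.15, rot=None, stop_force=None): straight line of the TCP; rot=None keeps the orientation; velocity is the mean speed in m/s. With stop_force (N) it stops when the force on the tool has changed by that much, and returns True; else False.
- env.goto_joints(angles): joint-space move.
- env.grip(opening, f_grip=None): finger opening in m; f_grip is the grip in N (None keeps the last); returns when the fingers have stopped.
- env.dwell(seconds).
- kin.inverse_kinematics(position, orientation): joint angles nearest the present ones, or None.
- env.get_state(): the state.
- camera(name): name is "scene" or "side" or "wrist"; returns (picture, depth): 400x640x3 uint8, blue, green, red; 400x640 float32, m along the optical axis (not along the pixel's ray), 0 where there is no reading.
- calibration(name): a dict with "fx", "fy", "cx", "cy" (pixels), "rvec" (rotation vector, rad) and "tvec" (3), from world to camera coordinates, as OpenCV has them. Camera axes: x right, y down, z forward; pixel columns grow to the right and rows downward; lengths in m; the calibration is good to about 2 mm. A picture is of the moment at which its call begins: read the wrist's pose just before it. calibration takes no time and is no camera call; for the wrist camera it gives the pose at the moment of the call.
A pose or a line that the arm cannot do raises env.PlanningError and nothing moves.
- job.job_done(): hands the job in, once; it reports no verdict.
The state is a dict: "time": time; "qpos": joint angles; "joint_velocities": joint speeds; "joint_torque": joint torques, N m; "tcp_pos": TCP position; "orientation": TCP orientation; "force": force on the tool from outside, world axes, zero at the start; "torque": the same for the moment, N m; "opening": finger opening in m.
Only numpy, scipy, OpenCV 4.12 (cv2) and the standard library are available. Lean on these libraries where they do the work, as an engineer would, in place of code of your own. Each camera call takes 0.05 s, during which the arm holds its last target. There are 200 camera calls.

## Working session

There is one attempt and no reset: what is moved stays moved. The work goes in short steps, each a Python script; the robot and the scene stay as the last script left them, time stands still between calls to the robot, and variables do not carry over. Pictures are saved under pics/ and viewed, about 8 in all and at most 12, crops included, and the job is handed in when it is done.

```bash
mkdir -p pics; cat > h.py <<'E'
import numpy as np, cv2
from cell import env, kin, camera, calibration, job
from scipy.spatial.transform import Rotation as R
def cal(n):
    c=calibration(n); return np.array([[c['fx'],0,c['cx']],[0,c['fy'],c['cy']],[0,0,1]]),R.from_rotvec(np.ravel(c['rvec'])).as_matrix(),np.ravel(c['tvec'])
def world(c,uv,d=None,z=None):
    K,r,t=c; ray=np.linalg.inv(K)@np.array([uv[0],uv[1],1.]); o=-r.T@t; w=r.T@ray
    return o+w*(d if d is not None else (z-o[2])/w[2])
def proj(c,P):
    K,r,t=c; p=K@(r@np.asarray(P)+t); return p[:2]/p[2]
def cloud(c,d):
    K,r,t=c; v,u=np.mgrid[0:400,0:640]; p=np.stack([(u-K[0,2])/K[0,0]*d,(v-K[1,2])/K[1,1]*d,d],-1)
    w=(p-t)@r; w[d<=0]=np.nan; return w
def quat(M): return np.roll(R.from_matrix(M).as_quat(),1)
E
python3 - <<'E'
from h import *
for n in ("scene","side"):
    c=cal(n); im,d=camera(n); cv2.imwrite(f'pics/{n}.png',im); np.savez(f'pics/{n}.npz',im=im,d=d,K=c[0],r=c[1],t=c[2])
    print(n,-c[1].T@c[2],c[1][2])
s=env.get_state();print(s)
E
```

```text
scene [ 1.30485916 -0.82417631  0.87166377] [-0.52686981  0.62950782 -0.57107627]
side [0.24131474 0.93609915 1.08818098] [ 0.26420562 -0.67752279 -0.68640969]
{'time': 0.1, 'qpos': array([-0.10811371,  0.47769416,  0.02233494,  1.55636086, -0.01154109,
        1.10926623, -0.08311318]), 'joint_velocities': array([ 9.53001707e-04, -1.73158488e-04,  3.27099207e-03, -2.87484456e-03,
        5.78894006e-05, -3.99342773e-04,  1.58724206e-03]), 'joint_torque': array([ 5.69385389e-03, -5.97765398e+01,  1.61440808e+00, -2.81952703e+01,
        1.29656185e-02,  5.02699884e-03, -1.13572563e-05]), 'tcp_pos': array([6.74587555e-01, 2.09101871e-05, 3.03034780e-01]), 'orientation': array([-5.38990962e-04,  7.07103377e-01,  7.07109731e-01, -5.92175330e-04]), 'force': array([-0.99383098,  0.18898724,  0.6043168 ]), 'torque': array([ 0.00263944, -0.01212745, -0.01565343]), 'opening': 0.08538306457769898}
```

View pics/scene.png

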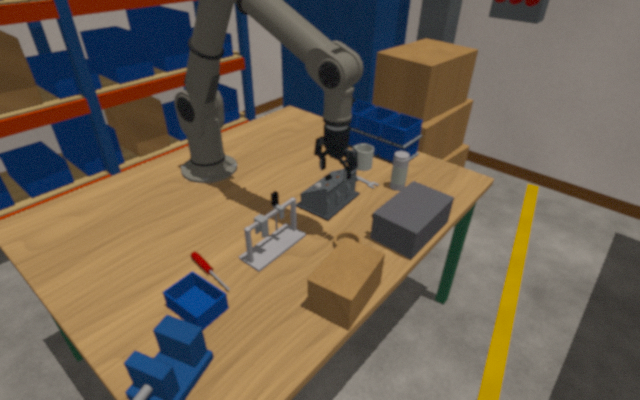

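View pics/side.png

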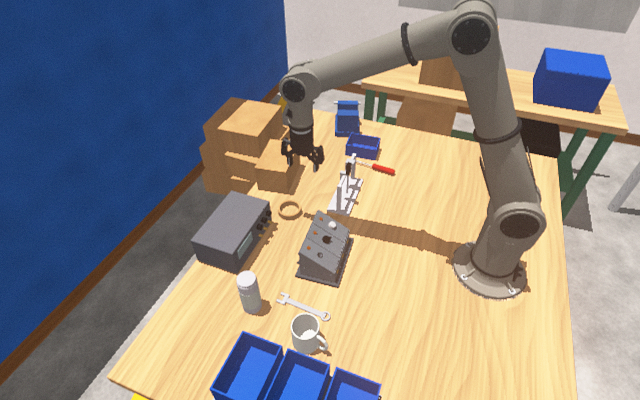

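Scene view: stand at about (275,235) with the black handle at (275,198), console at (330,190). Side view: console at (325,245), stand at (345,190). Next, enlarged crops plus clouds.

```bash
python3 - <<'E'
from h import *
ims=[]
for n,(u0,u1,v0,v1) in (("scene",(235,365,155,275)),("side",(285,385,145,290))):
    f=np.load(f'pics/{n}.npz'); c=(f['K'],f['r'],f['t']); w=cloud(c,f['d']); im=f['im']
    ims.append(cv2.resize(im[v0:v1,u0:u1],None,fx=4 if n=='side' else 3,fy=4 if n=='side' else 3,interpolation=cv2.INTER_CUBIC))
    # stand bar points, z~0.14
    W=w[v0:v1,u0:u1].reshape(-1,3); 
    ok=np.isfinite(W).all(1); W=W[ok]
    def stat(nm,m):
        P=W[m]
        if len(P)>8: print(n,nm,len(P),P.min(0).round(3),P.max(0).round(3),P.mean(0).round(3),cv2.minAreaRect(P[:,:2].astype(np.float32)*1000))
    reg=(W[:,0]>.4)&(W[:,0]<.85)
    stat('bar',reg&(W[:,1]<-0.0)&(abs(W[:,2]-.138)<.006))
    stat('base',reg&(W[:,1]<-0.0)&(abs(W[:,2]-.012)<.004))
    stat('handle',reg&(W[:,1]<0)&(W[:,2]>.155)&(W[:,2]<.2))
    stat('console',reg&(W[:,1]>0)&(W[:,2]>.03)&(W[:,2]<.14))
    print(proj(c,[.675,0,.3]))
cv2.imwrite('pics/c1.png',ims[0]);cv2.imwrite('pics/c2.png',ims[1])
E
```

```text
scene bar 259 [ 0.547 -0.278  0.132] [ 0.587 -0.065  0.144] [ 0.571 -0.18   0.139] ((567.0338134765625, -171.87423706054688), (36.9152946472168, 212.90748596191406), 3.383237361907959)
scene base 1189 [ 0.518 -0.283  0.008] [ 0.721 -0.003  0.016] [ 0.572 -0.175  0.012] ((622.2037963867188, -143.74684143066406), (204.39674377441406, 274.49591064453125), 2.2656829357147217)
scene handle 93 [ 0.546 -0.153  0.156] [ 0.561 -0.129  0.195] [ 0.556 -0.144  0.178] ((553.4495239257812, -141.30599975585938), (15.19948959350586, 23.691038131713867), 1.0289276838302612)
scene console 1473 [0.469 0.048 0.03 ] [0.606 0.434 0.131] [0.559 0.134 0.08 ] ((530.60009765625, 242.9725799560547), (127.40516662597656, 384.6244201660156), 3.690157651901245)
[335.17603921 158.28484519]
side bar 128 [ 0.546 -0.271  0.132] [ 0.584 -0.059  0.144] [ 0.566 -0.161  0.138] ((566.0393676757812, -164.86766052246094), (36.80878448486328, 212.54653930664062), 3.2327187061309814)
side base 464 [ 0.46  -0.528  0.008] [ 0.818 -0.026  0.016] [ 0.578 -0.196  0.01 ] ((634.8339233398438, -276.2653503417969), (365.5832824707031, 481.0830383300781), 6.033812999725342)
side handle 45 [ 0.545 -0.146  0.157] [ 0.558 -0.122  0.193] [ 0.551 -0.131  0.178] ((551.4000854492188, -134.2482147216797), (24.288917541503906, 13.062874794006348), 85.73999786376953)
side console 2334 [0.463 0.054 0.03 ] [0.598 0.261 0.131] [0.529 0.179 0.087] ((531.9036254882812, 157.78433227539062), (129.9093475341797, 202.0242462158203), 3.306753635406494)
[301.95092617 153.89266128]
```

View pics/c2.png

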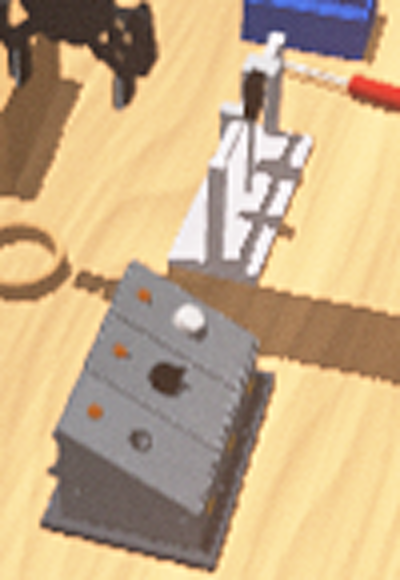

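View pics/c1.png

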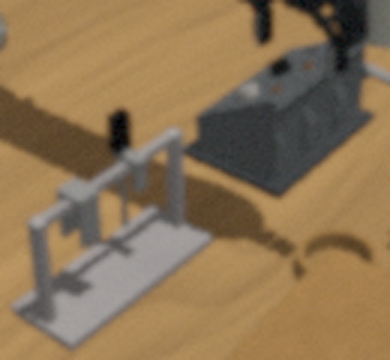

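Clear: order from +y (the side camera's side) is hole module, dial, start button. The hole is at side pixel ≈(320,255), low side faces the robot. The handle is on the robot side of the bar near (0.552,-0.137). I'll check reachability and move above the tool.

```bash
cat >> h.py <<'E'
R0=R.from_quat([.70711,.70711,0,0]).as_matrix()
def ori(yaw,tilt=0): return quat(R.from_euler('z',yaw,degrees=True).as_matrix()@R.from_euler('y',-tilt,degrees=True).as_matrix()@R0)
E
python3 - <<'E'
from h import *
f=np.load('pics/side.npz'); c=(f['K'],f['r'],f['t'])
m=world(c,(320,255),z=.097); print('mouth',m)
Y=3.3
cc=np.array([.531,.158])+.066*np.array([-np.sin(np.radians(Y)),np.cos(np.radians(Y))]); print('alt mouth',cc)
n=R.from_euler('z',Y,degrees=True).apply([-.5,0,.866])
for D in (.25,.18,.15): print(kin.inverse_kinematics(np.r_[cc,.097]+n*D,ori(Y,30)))
print(kin.inverse_kinematics([.5515,-.137,.225],ori(Y)))
env.reach([.5515,-.137,.31],ori(Y))
c=cal("wrist"); s=env.get_state(); im,d=camera("wrist"); cv2.imwrite('pics/w1.png',im); np.savez('pics/w1.npz',im=im,d=d,K=c[0],r=c[1],t=c[2])
print(s['time'],s['tcp_pos'],-c[1].T@c[2],c[1][2])
print(proj(c,[.5515,-.137,.193]))
E
```

```text
mouth [0.52397503 0.22367965 0.097     ]
alt mouth [0.52720077 0.22389056]
[-0.44241571 -0.03305255 -0.37358     2.27664778  0.63504406  0.5967156
 -1.23926408]
[-0.61716421  0.11070379 -0.1555427   2.30194439  0.86380548  0.46695194
 -1.44415985]
[-0.78839984  0.17294087  0.05461794  2.31149813  0.94072197  0.38718236
 -1.51581625]
[ 0.10987262  0.39144965  0.03003499  1.8918758  -0.01513893  0.85848296
  0.20512779]
0.8667 [ 0.55201411 -0.13630469  0.31022182] [ 0.54874733 -0.06784634  0.38013722] [ 0.01621532 -0.2682372  -0.96321642]
[321.17059466 228.69300442]
```

View pics/w1.png

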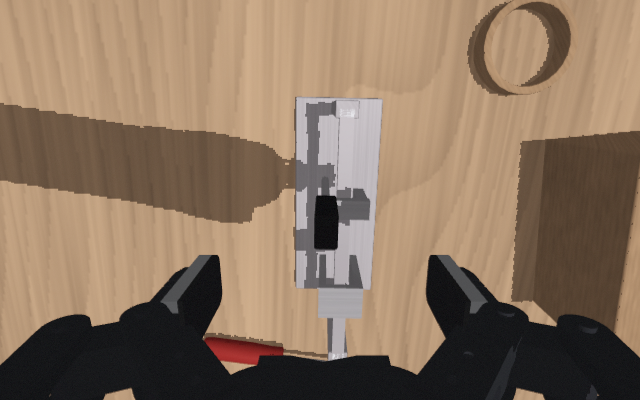

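Wrist view: handle at (326,222) over the base, hook leg right at (355,208), saddle at (340,303), fingers well clear. I'll measure the handle top by depth, and the stand yaw from the bar.

```bash
python3 - <<'E'
from h import *
f=np.load('pics/w1.npz'); c=(f['K'],f['r'],f['t']); w=cloud(c,f['d']); g=f['im'].max(2)
m=np.zeros((400,640),bool); m[185:260,300:350]=1
P=w[m&(w[...,2]>.186)]; print('top',len(P),P.min(0),P.max(0),np.median(P,0),cv2.minAreaRect((P[:,:2]*1e3).astype(np.float32)))
m[:]=0; m[95:360,300:385]=1
P=w[m&(abs(w[...,2]-.14)<.004)&(w[...,1]>-.125)]; print('bar',cv2.minAreaRect((P[:,:2]*1e3).astype(np.float32)),np.median(P[:,2]))
for a in (-.12,-.1,-.09,-.08):
    q=P[abs(P[:,1]-a)<.003]; print(a,q[:,0].min(),q[:,0].max())
P=w[m&(abs(w[...,2]-.012)<.004)]; print('base',cv2.minAreaRect((P[:,:2]*1e3).astype(np.float32)))
P=w[m&(abs(w[...,2]-.146)<.006)&(w[...,1]<-.18)]; print('sad',cv2.minAreaRect((P[:,:2]*1e3).astype(np.float32)),np.median(P[:,2]))
f=np.load('pics/side.npz'); c=(f['K'],f['r'],f['t']); w=cloud(c,f['d'])
m=np.isfinite(w).all(2)&(w[...,0]>.44)&(w[...,0]<.62)&(w[...,1]>.04)&(w[...,1]<.28)
P=w[m&(abs(w[...,2]-.012)<.004)]; print('cbase',cv2.minAreaRect((P[:,:2]*1e3).astype(np.float32)))
# face plane fit
P=w[m&(w[...,2]>.065)&(w[...,2]<.128)]
for th in (1,.006,.003,.002):
    q=np.c_[P[:,:2],np.ones(len(P))]
    if th==1: co=np.linalg.lstsq(q,P[:,2],rcond=None)[0]
    P=P[abs(q@co-P[:,2])<th]; q=np.c_[P[:,:2],np.ones(len(P))]; co=np.linalg.lstsq(q,P[:,2],rcond=None)[0]
print('face',len(P),co,np.degrees(np.arctan2(co[1],co[0])),np.degrees(np.arctan(np.hypot(*co[:2]))))
print('ext',cv2.minAreaRect((P[:,:2]*1e3).astype(np.float32)), 'x at z=.097 y=.224',(.097-co[2]-co[1]*.224)/co[0])
E
```

```text
top 921 [ 0.5469251  -0.15020595  0.18600166] [ 0.5614064  -0.12781718  0.19493353] [ 0.55407545 -0.13768354  0.19272984] ((554.34521484375, -139.09352111816406), (13.972284317016602, 22.606115341186523), 2.6969385147094727)
bar ((566.3863525390625, -94.55036163330078), (15.673794746398926, 60.79857635498047), 4.264108180999756) 0.13985895295409376
-0.12 0.5614571933220929 0.5715216264350538
-0.1 0.5607170580994718 0.5708620389583046
-0.09 0.5606207718691663 0.5703239390398459
-0.08 0.5600114166981516 0.5698188310518049
base ((573.145263671875, -219.61021423339844), (84.94994354248047, 319.2624816894531), 2.2499451637268066)
sad ((570.27734375, -225.1695556640625), (33.9841423034668, 90.52172088623047), 1.971364974975586) 0.1455676989430832
cbase ((529.3836059570312, 158.78123474121094), (148.72659301757812, 215.73394775390625), 4.215267181396484)
face 876 [ 0.54846217  0.02736688 -0.20187942] 2.856545609861963 28.773148006043197
ext ((533.0156860351562, 158.26138305664062), (111.13697814941406, 196.65675354003906), 3.771228313446045) x at z=.097 y=.224 0.5337637817421992
```

```bash
python3 - <<'E'
from h import *
Y=2.5
env.reach([.5542,-.1385,.265],ori(Y))
env.movel([.5542,-.1385,.225],velocity=.1)
f0=env.get_state()['force']
env.grip(.0,60); s=env.get_state(); print('grip',s['opening'],s['tcp_pos'],s['force']-f0,s['time'])
env.movel([.5542,-.1385,.36],velocity=.15)
s=env.get_state(); print('lift',s['opening'],s['tcp_pos'],s['force']-f0,s['time'])
m=np.array([.5255,.224,.097]); YC=3.9
n=R.from_euler('z',YC,degrees=True).apply([-.5,0,.866])
for mode in ('l','r'):
    try:
        p=m+n*.24
        env.movel(p,velocity=.2,rot=ori(YC,30)) if mode=='l' else env.reach(p,ori(YC,30)); break
    except env.PlanningError as e: print(mode,e)
s=env.get_state(); print(s['tcp_pos'],p,s['qpos'],s['time'],s['opening'],s['force'])
c=cal("wrist"); im,d=camera("wrist"); cv2.imwrite('pics/w2.png',im); np.savez('pics/w2.npz',im=im,d=d,K=c[0],r=c[1],t=c[2])
c2=cal("side"); im2,d2=camera("side"); np.savez('pics/s2.npz',im=im2,d=d2,K=c2[0],r=c2[1],t=c2[2])
a=cv2.resize(im2[150:290,230:370],(560,560),interpolation=cv2.INTER_CUBIC); cv2.imwrite('pics/s2.png',a)
print('expected mouth',proj(c,m),proj(c2,m),'tip',proj(c,m+n*.06),proj(c2,m+n*.06))
E
```

```text
grip 0.013674806241952726 [ 0.55429561 -0.13851872  0.22520747] [ 0.2253987  -1.75618007  1.35284054] 2.4167
lift 0.013239669379910165 [ 0.55366464 -0.13840942  0.35890037] [ 0.34098163  0.15064645 -1.07781776] 3.4667
[0.40579241 0.21548477 0.304906  ] [0.40577789 0.21583817 0.30484   ] [-0.37383995 -0.01384889 -0.43223403  2.28206477  0.66050497  0.57086237
 -1.24915891] 5.7167 0.013587957210341303 [-0.60757653 -0.45166178 -1.69463609]
expected mouth [323.0096122  180.95810388] [319.51866445 254.93704566] tip [322.86053342 198.20983329] [328.7139658  246.81067158]
```

View pics/w2.png

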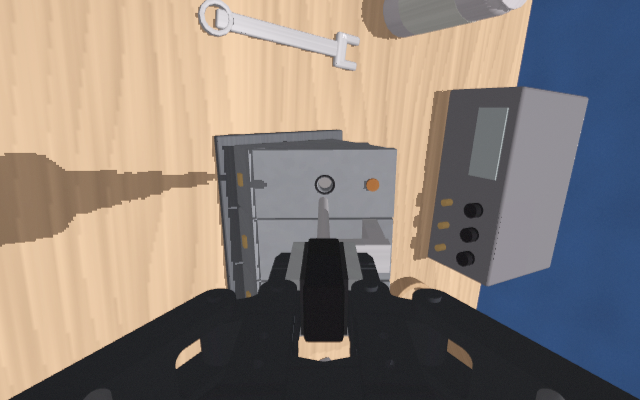

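Wrist view: hole at (324,184), shaft end at about (323,197), vs. expected (323,181) and (323,198). I'll refine using rim contour and depth plane.

```bash
python3 - <<'E'
from h import *
f=np.load('pics/w2.npz'); c=(f['K'],f['r'],f['t']); w=cloud(c,f['d']); g=cv2.cvtColor(f['im'],cv2.COLOR_BGR2GRAY)
roi=g[168:200,305:345]; mk=(roi<70).astype(np.uint8)
cs,_=cv2.findContours(mk,cv2.RETR_EXTERNAL,cv2.CHAIN_APPROX_NONE); k=max(cs,key=cv2.contourArea); e=cv2.fitEllipse(k); print('rim',e, np.array(e[0])+[305,168])
uv=np.array(e[0])+[305,168]
m=np.zeros((400,640),bool); m[155:210,262:385]=1; m[165:225,300:395]=0; m[172:196,240:275]=0
P=w[m]; P=P[np.isfinite(P).all(1)]
for i in range(4):
    q=np.c_[P[:,:2],np.ones(len(P))]; co=np.linalg.lstsq(q,P[:,2],rcond=None)[0]; r=abs(q@co-P[:,2]); 
    if i<3: P=P[r<max(.001,1.5*np.median(r))]
print('plane',len(P),co,'tilt',np.degrees(np.arctan(np.hypot(*co[:2]))),'yaw',np.degrees(np.arctan2(co[1],co[0])))
K,r,t=c; o=-r.T@t; ray=r.T@np.linalg.inv(K)@np.r_[uv,1]
nn=np.r_[co[:2],-1]; s=-(co[2]+nn@o)/(nn@ray); print('mouth',o+s*ray)
for z in (.095,.097,.099): print(z,world(c,uv,z=z))
# shaft columns
for v in range(196,216,2): 
    print(v,[int(x) for x in g[v,312:336]], np.round(f['d'][v,323],3))
# module groove edge for yaw
E
python3 - <<'E'
import cv2
im=cv2.imread('pics/w2.png'); a=cv2.resize(im[160:260,270:400],None,fx=6,fy=6,interpolation=cv2.INTER_CUBIC); cv2.imwrite('pics/w2c.png',a)
E
```

```text
rim ((19.37514305114746, 16.048288345336914), (18.148311614990234, 19.21060562133789), 95.73158264160156) [324.37514305 184.04828835]
plane 1988 [ 0.57470894  0.04295397 -0.21571134] tilt 29.955359594619768 yaw 4.2743617209771605
mouth [0.52726805 0.22099041 0.09680674]
0.095 [0.52834604 0.22058293 0.095     ]
0.097 [0.52715274 0.22103399 0.097     ]
0.099 [0.52595944 0.22148506 0.099     ]
196 [147, 145, 145, 146, 146, 147, 146, 148, 145, 144, 142, 142, 147, 145, 145, 147, 147, 145, 146, 146, 146, 146, 145, 145] 0.321
198 [147, 147, 146, 146, 146, 146, 146, 136, 117, 116, 117, 120, 133, 147, 156, 150, 146, 145, 145, 146, 145, 145, 144, 144] 0.252
200 [147, 147, 146, 147, 146, 146, 138, 116, 114, 115, 117, 120, 133, 147, 158, 169, 148, 146, 145, 145, 146, 146, 146, 146] 0.245
202 [146, 145, 146, 145, 147, 147, 130, 114, 116, 115, 116, 120, 132, 146, 157, 168, 149, 146, 146, 145, 145, 146, 146, 146] 0.242
204 [146, 146, 146, 146, 146, 146, 130, 114, 114, 115, 116, 120, 133, 144, 157, 167, 156, 148, 146, 146, 145, 145, 145, 146] 0.236
206 [145, 146, 146, 147, 146, 146, 128, 115, 115, 116, 118, 120, 132, 145, 156, 165, 156, 148, 146, 146, 146, 147, 145, 145] 0.232
208 [146, 146, 146, 146, 147, 146, 123, 116, 115, 116, 117, 117, 128, 140, 154, 165, 161, 147, 146, 146, 145, 146, 144, 145] 0.227
210 [146, 146, 145, 145, 146, 147, 122, 114, 115, 114, 117, 116, 115, 115, 115, 156, 160, 147, 145, 146, 146, 146, 145, 145] 0.223
212 [146, 146, 145, 146, 146, 146, 121, 115, 116, 116, 117, 116, 115, 115, 115, 113, 147, 146, 146, 146, 145, 144, 146, 145] 0.217
214 [146, 145, 146, 146, 145, 146, 115, 115, 114, 115, 117, 117, 115, 115, 116, 114, 119, 145, 146, 145, 145, 145, 145, 145] 0.214
```

View pics/w2c.png

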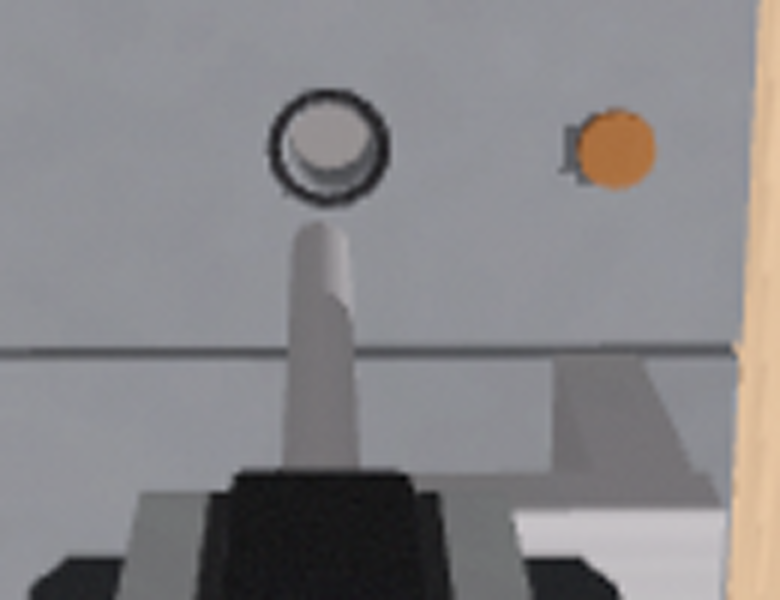

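View pics/s2.png

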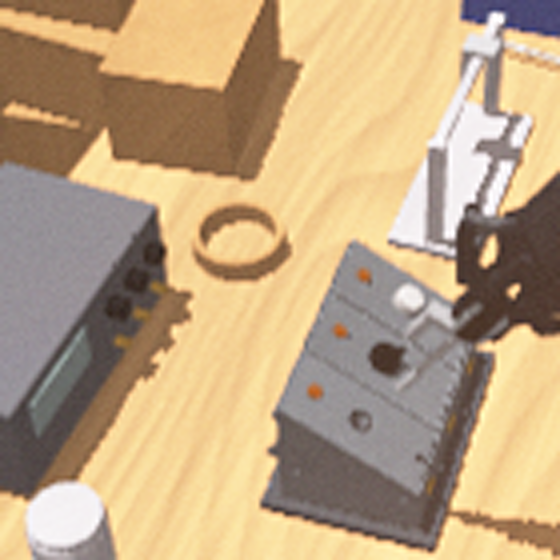

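```bash
python3 - <<'E'
from h import *
f=np.load('pics/w2.npz'); c=(f['K'],f['r'],f['t']); K=c[0]
tcp=np.array([.40579,.21548,.30491]); M=R.from_quat(np.roll(ori(3.9,30),-1)).as_matrix(); a=M[:,2]
sc=tcp+a*(.18-.0035); p=proj(c,sc); D=(c[1]@sc+c[2])[2]; print('sphere px',p,'depth',D,'rad px',K[0,0]*.0035/D,'tip',proj(c,tcp+a*.18))
g=cv2.cvtColor(f['im'],cv2.COLOR_BGR2GRAY).astype(int)
print('col322 rows',[(v,g[v,321],g[v,323]) for v in range(188,202)])
# pixel motion per mm of tool y
print('dpx per mm along world y',proj(c,sc+[0,.001,0])-p, 'x',proj(c,sc+M[:,1]*.001)-p)
# shaft mid-line rows far up
for L in (.1765,.15,.13): print(L,proj(c,tcp+a*L))
E
```

```text
sphere px [322.88009876 199.94631691] depth 0.25536250931912585 rad px 4.7300055697154235 tip [322.89042187 198.69272553]
col322 rows [(188, np.int64(91), np.int64(83)), (189, np.int64(115), np.int64(83)), (190, np.int64(134), np.int64(97)), (191, np.int64(132), np.int64(123)), (192, np.int64(40), np.int64(78)), (193, np.int64(72), np.int64(45)), (194, np.int64(129), np.int64(87)), (195, np.int64(146), np.int64(147)), (196, np.int64(144), np.int64(142)), (197, np.int64(129), np.int64(120)), (198, np.int64(116), np.int64(120)), (199, np.int64(115), np.int64(120)), (200, np.int64(115), np.int64(120)), (201, np.int64(116), np.int64(122))]
dpx per mm along world y [ 0.07803781 -1.31238701] x [ 1.35143095e+00 -8.73951808e-04]
0.1765 [322.88009876 199.94631691]
0.15 [322.7921137  210.63082206]
0.13 [322.71158941 220.40932618]
```

```bash
cat >> h.py <<'E'
YC=4.0
nC=R.from_euler('z',YC,degrees=True).apply([-.5,0,.866])
M0=np.array([.5272,.2223,.0968])
def at(depth): return M0+nC*(.18-depth)
def dep(): return .18-(env.get_state()['tcp_pos']-M0)@nC
E
python3 - <<'E'
from h import *
o=ori(YC,30)
env.movel(at(-.012),velocity=.06,rot=o); env.dwell(.2)
f0=env.get_state()['force']; print('f0',f0)
hit=env.movel(at(.012),velocity=.03,stop_force=3)
s=env.get_state(); print('enter',hit,dep(),s['force']-f0,s['time'])
if not hit:
    env.dwell(.1); f1=env.get_state()['force']
    h=env.movel(at(.036),velocity=.012,stop_force=1.8); d1=dep(); print('touch',h,d1,env.get_state()['force']-f1)
    if h:
        h2=env.movel(at(.040),velocity=.008,stop_force=6.5); d2=dep(); s=env.get_state()
        print('press',h2,d2,d2-d1,s['force']-f1,(s['force']-f1)@nC,s['time'],s['opening'])
E
```

```text
f0 [-0.16517086 -0.19027258 -0.74576933]
enter False 0.011947562864367378 [ 0.80576164  0.84619257 -0.13209221] 7.9333
touch True 0.022498647989275727 [-0.04229853  0.2422183   3.8970339 ]
press True 0.02807708654791216 0.005578438558636434 [-3.92049242 -0.94342578  8.04818907] 8.958107910661397 10.0417 0.013468451422678105
```

Travel is 5.6 mm+ after touch, with 9 N along the axis: the button is on its stop. Now hold, then release.

```bash
python3 - <<'E'
from h import *
env.dwell(.5); s=env.get_state(); print('hold',dep(),s['force']@nC,s['opening'],s['time'])
env.dwell(.55); s=env.get_state(); print('hold',dep(),s['force']@nC,s['time'])
env.movel(at(.015),velocity=.03); print(dep(),env.get_state()['force'])
env.movel(at(-.06),velocity=.1)
Y=2.5
env.movel([.5542,-.1385,.36],velocity=.2,rot=ori(Y))
s=env.get_state(); print(s['tcp_pos'],s['opening'],s['time'],s['force'])
c=cal("wrist"); im,d=camera("wrist"); np.savez('pics/w3.npz',im=im,d=d,K=c[0],r=c[1],t=c[2])
c2=cal("scene"); im2,d2=camera("scene"); np.savez('pics/s3.npz',im=im2,d=d2,K=c2[0],r=c2[1],t=c2[2])
cv2.imwrite('pics/m3.png',np.vstack([cv2.resize(im[100:380,160:480],(480,420)),cv2.resize(im2[130:290,220:380],None,fx=3,fy=3,interpolation=cv2.INTER_CUBIC)[:180*2,:]]) if 0 else im)
cv2.imwrite('pics/s3.png',cv2.resize(im2[130:280,220:370],None,fx=4,fy=4,interpolation=cv2.INTER_CUBIC))
E
```

```text
hold 0.027961907814600534 6.338852581592957 0.013405531825470208 10.5417
hold 0.02795673349613026 6.958397074787701 11.0917
0.015102190654139425 [ 0.08832845 -0.40598388 -1.61173738]
[ 0.55398242 -0.13775674  0.3600095 ] 0.01385721166584995 14.8333 [-0.05214228 -0.00258473 -1.30127472]
```

View pics/s3.png

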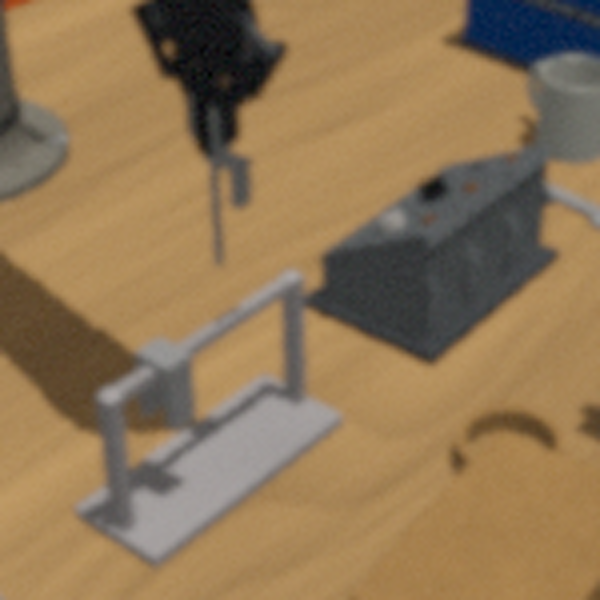

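Tool upright in the grip, saddle and console undisturbed. Quick slip check of the tip, then lower with a force guard.

```bash
python3 - <<'E'
from h import *
f=np.load('pics/s3.npz'); c=(f['K'],f['r'],f['t']); s=env.get_state(); t=s['tcp_pos']
print('tip expected px',proj(c,t-[0,0,.18]),'seen ~(274.7,195.5); px/10mm z',proj(c,t-[0,0,.17])-proj(c,t-[0,0,.18]))
f=np.load('pics/w3.npz'); c=(f['K'],f['r'],f['t']); w=cloud(c,f['d'])
m=np.zeros((400,640),bool); m[90:240,280:400]=1
P=w[m&(abs(w[...,2]-.14)<.004)&(w[...,1]>-.125)&(w[...,1]<-.08)]; 
k=np.polyfit(P[:,1],P[:,0],1); print('bar x at y=-.1385',np.polyval(k,-.1385),np.degrees(np.arctan(-k[0])),len(P))
f0=s['force']
a=env.movel([.5542,-.1385,.265],velocity=.12,stop_force=4)
print('down1',a,env.get_state()['force']-f0)
if not a:
    env.dwell(.15); f1=env.get_state()['force']
    b=env.movel([.5542,-.1385,.2235],velocity=.03,stop_force=2.5); s=env.get_state(); print('down2',b,s['tcp_pos'],s['force']-f1,s['time'])
    c2=cal("scene"); im2,d2=camera("scene"); cv2.imwrite('pics/s4.png',cv2.resize(im2[170:260,240:310],None,fx=6,fy=6,interpolation=cv2.INTER_CUBIC))
E
```

```text
tip expected px [274.87822877 195.90134799] seen ~(274.7,195.5); px/10mm z [-0.15435086 -2.69850915]
bar x at y=-.1385 0.5669604080503833 1.7944713730412036 658
down1 False [ 0.03390857 -1.66381935 -0.3108723 ]
down2 True [ 0.55408038 -0.13848157  0.22515274] [-0.60581332 -1.35795848  5.93630922] 17.2417
```

View pics/s4.png

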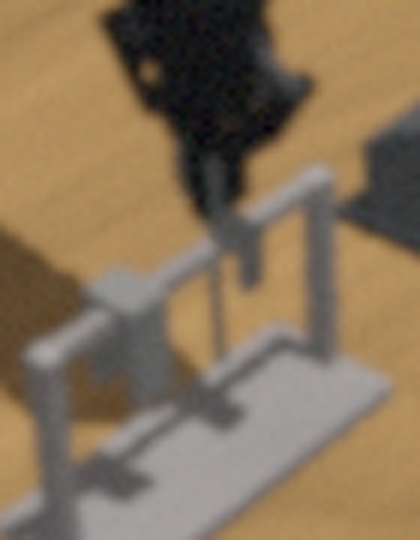

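Seated at the original height, hook in front of the bar and shaft behind. Release and withdraw.

```bash
python3 - <<'E'
from h import *
env.grip(.05); env.dwell(.3)
env.movel([.5542,-.1385,.31],velocity=.1)
env.movel([.5542,-.1385,.36],velocity=.15); env.dwell(.8)
s=env.get_state(); print(s['time'],s['force'],s['opening'])
c=cal("wrist"); im,d=camera("wrist"); w=cloud(c,d)
m=np.zeros((400,640),bool); m[120:300,280:370]=1
P=w[m&(w[...,2]>.186)&(w[...,2]<.2)]; print('top',len(P),np.median(P,0),cv2.minAreaRect((P[:,:2]*1e3).astype(np.float32)))
c2=cal("side"); im2,d2=camera("side")
a=cv2.resize(im[70:350,230:430],(400,560)); b=cv2.resize(im2[145:285,285:385],(400,560),interpolation=cv2.INTER_CUBIC)
cv2.imwrite('pics/f.png',np.hstack([a,b]))
E
```

```text
20.325 [ 0.2340307  -0.20504713  0.51797441] 0.04955380616349618
top 599 [ 0.5544849  -0.13800052  0.19277473] ((554.3937377929688, -138.90773010253906), (13.756574630737305, 21.99375343322754), 2.605231523513794)
```

View pics/f.png

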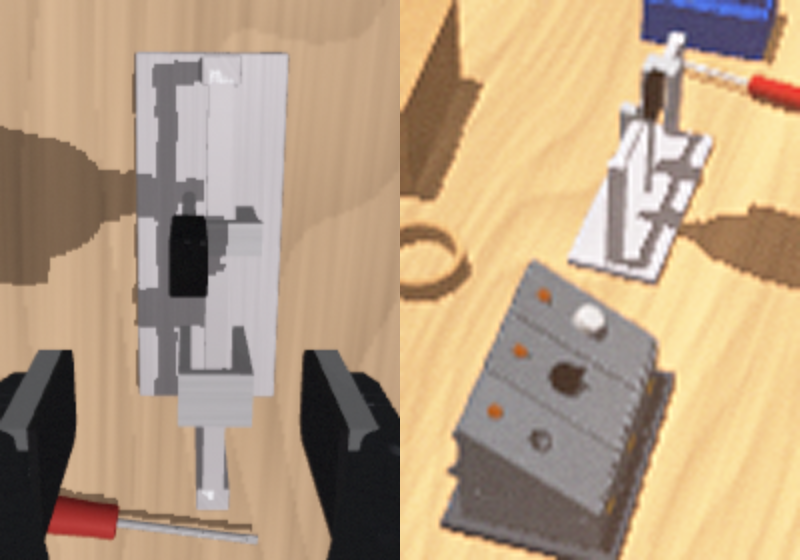

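The tool hangs over the bar within 0.2 mm of where it started, and the console and saddle look unchanged.

```bash
python3 -c "
from h import *
job.job_done(); print(env.get_state()['time'])"
```

```text
the job is handed in; nothing more can be done
the job is handed in; nothing more can be done
```

I pressed the reset button with the push tool's shaft and hung the tool back on the bar. I handed the job in at about 20 s of robot time, against the 53 s limit.

- **Press:** the shaft touched the button about 22 mm down the hole and went 5.6 mm further before stopping at 9 N along the hole. I held it there for 1.05 s at about 7 N, which is above the 6.3 N needed for fully down, then backed straight out. The button's travel can't be read directly, so "fully down" is inferred from the force and depth. Its return was not checked separately, apart from the force falling back to its no-load level as the shaft withdrew.
- **Rehang:** the tool met the bar at the same height as when I picked it up, with no sign of slipping in the grip. After release its handle is within about 0.2 mm of the starting position, with the hook on one side and the shaft on the other.
- **Surroundings:** in the last pictures the saddle plate, dial and start button look unchanged, and the gripper is well clear of everything.
- **Disagreement:** my first estimate of the hole's position was about 3 mm off the close-up one. I used the close-up value plus a 1.3 mm correction for where the tip was seen, and the shaft went in without touching the rim.

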